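# Punch-mark a drawer front for its new handle

### The arm

A 6-joint arm with a two-finger parallel gripper is mounted at the origin on the work surface. World frame = base frame: x ahead of the robot, y to its left, z up, the work surface at z = 0. Lengths are in mm, angles in rad, forces in N, time in s.
With the tool pointing down it reaches from about 350 to 875 mm from the base axis. Payload 4.2 kg.
Tool frame: the origin (TCP) lies at the very end of the fingers, on their centre line; the grasp point (between the pads) lies 19 mm behind it (arm.pinch_z is the distance from the TCP to the grasp point, in mm); x points along the fingers, y is the direction in which the jaws open and shut, and the axes are right-handed (so a half turn about x gives the same grasp; the last joint's range is limited). The gripper opens to 85 mm and grips with 20 to 120 N. Pads are 22 mm wide; open, the fingers measure 114 mm over their backs; the gripper's body (76 mm by 85 mm) begins 54 mm behind the grasp point. The pads swing forward as they close: fully open they stand 13 mm farther back than shut.
Start: joints at [1.506, 0.385, 0.008, 0, -1.194, -0.259], TCP at [198.825, 592.51, 231.312] pointing down, gripper open.
Joint ranges: [-3.14, 3.14], [-1.21, 2.06], [-1.07, 1.41], [-3.16, 2.05], [-2.99, -0.16], [-3.1, 3.1]. Speed limits (rad/s): [2.79, 2.79, 3.14, 3.14, 3.14, 3.14].

### API

Orientations are given as a unit quaternion [x, y, z, w].
In Python, from bench import arm gives the robot as it stands.
- The arm moves only by the tool drive_tool, never from a script. Its argument "motion" is a list of rows, each a list of 4 numbers: the shift along the tool's x, y, z in mm, then the turn about the tool's x in degrees. In form: [[dx, dy, dz, spin], ...]. A call has 1 to 10 rows; each row shifts and turns the commanded pose from where the row before left it, along the tool's axes as they then stand; what a row does not reach is not made up. A row lasts 1/12 s, in which the tool goes at most 41.7 mm and 7.16 degrees, less where a joint would pass 70% of its speed; a pose out of reach is approached as far as the arm can. A call with a gripper value outside its range is refused whole. "grip" is the finger opening in mm, from 0 to 85.4, set as the call begins (left out, the last holds). The fingers move at their own pace and stop on an object; the grip force is fixed at half the most. Time passes only in rows, so rows that do not move let the fingers close. It gives the time, the measured TCP pose, the force and the opening at its end, in the units of the state.
- arm.read_state(): the state, without advancing time (a new reading comes with each control period).
- arm.get_image(name): name is "side" or "top"; returns the picture (480x640x3 uint8, red, green, blue); there is no depth.
- arm.calibration(name): a dict with "K" (3x3 intrinsics, pixels), "distortion" ([k1, k2, p1, p2, k3] as OpenCV has them; the pictures are not rectified), "eye" and "attitude" of the camera in the world. Camera axes: x right, y up, looking along -z (the intrinsics and any distortion apply to the point x, -y, -z); pixel columns grow to the right and rows downward; lengths in mm; the calibration is good to about 2 mm. A picture is of the moment at which its call begins. calibration takes no time and is no camera call.
- arm.job_done(): hands the job in, once; it reports no verdict.
The state is a dict: "clock": time; "joints": joint angles; "joint_vel": joint speeds; "joint_efforts": joint torques, N m; "position": TCP position; "ee_rot": TCP orientation; "contact_force": force on the tool from outside, world axes, zero at the start; "wrist_torque": the same for the moment, N m; "gripper_width": finger opening in mm.
Only numpy, scipy, OpenCV 4.12 (cv2) and the standard library are available. Lean on these libraries where they do the work, as an engineer would, in place of code of your own. Each camera call takes 0.05 s, during which the arm holds its last target. There are 200 camera calls.

### The job

Take the spring-loaded automatic punch out of its holder, put its nose through the red-ringed hole of the marking guide onto the drawer front below, and press it straight down just until its spring trips, without leaning on it any further or tripping it anywhere else. Then stand the punch fully home in its holder again and let go, leaving the kitchen things around it alone.

Things in the scene. Friction and masses are not known exactly. Their poses are not given: they have to be found in the camera images.
- punch: Automatic punch, loose, about 190 g, standing upright in the holder at the start. Origin: centre of the barrel's underside (the shoulder), z up the punch. Steel barrel 23 mm in diameter with dark rings, z = 0 to 70 mm, then a red cap 27 mm in diameter up to z = 82 mm. Below the barrel a dark sprung nose, 10 mm in diameter, reaches 48 mm down, its last 7 mm tapering to a point.
- punch_point (a point): Point of the sprung nose, on the axis 48 mm below the punch's origin when relaxed; it moves up as the nose is pressed into the barrel. Spring: about 5 N at first, 10 to 11 N at 6 mm, where it trips; the force then collapses to about 4 N by 8 mm (tripped). Hard stop at 9.2 mm, where the force shoots up. The nose springs back out and re-arms when let off.
- guide: Aluminium marking guide, fixed to the worktop: a bridge with a plate 160 mm (its x) by 110 mm (its y), 12 mm thick, top face 44 mm above the worktop, on two feet along its short edges. Origin: on the worktop under the plate's centre. A brass pin with a 16 mm head, 10 mm high, fills its other hole, 64 mm from the red-ringed one.
- guide_hole (a point): Centre of the red-ringed hole of the guide, at the plate's top face (44 mm above the worktop): a through hole 13 mm in diameter with a 2 mm chamfer. The drawer front's face lies 16 to 32 mm below this point.
- front: Wooden drawer front, 110 mm by 240 mm, lying on the worktop under the bridge of the guide. Origin: on the worktop under its centre. Its thickness differs from one to the next, 12 to 28 mm, and is not measured, so the height of its face above the worktop must be felt. It bruises if the punch bears on it with more than 16 N.
- holder: Black holder block, 70 by 70 mm, 60 mm high, fixed. Origin: centre of its underside.
- holder_mouth (a point): Centre of the holder's hole at the block's top face (60 mm above the worktop): 16.5 mm in diameter, 54 mm deep, for the nose of the punch. With the punch home, its barrel's underside rests on the top face and its origin coincides with this point.
- mug: Blue mug, 80 mm in diameter, 90 mm high. Origin: centre of its underside. Leave alone.
- oil: Green oil bottle, 60 mm in diameter, 160 mm high. Origin: centre of its underside. Leave alone.
- spice: Amber spice jar with a red lid, 56 mm in diameter, 100 mm high. Origin: centre of its underside. Leave alone.
- pull: The new black bar handle, 140 mm long (its x), 12 mm wide, 30 mm high, lying on its two legs. Origin: under its centre on the worktop. Leave alone.
Things that resemble listed ones, but are neither listed nor needed, are in the scene too. There is more than one size of the punch; the one meant has the size given above. What is shaped like the guide but green is not meant.

How it is judged (in metres and radians):
On the way, in this order (a step that is already met when the one before it is completed fails the run):
1. the nose of the punch is through the red-ringed hole of the guide (its point more than 13 mm below the plate's top face), spring not yet pressed in (less than 5 mm) (horizontal distance between punch_point and guide_hole below 0.004 m and z of punch_point in the frame of guide_hole below -0.013 m and z of punch_point in the frame of punch below -0.043 m), for 0.05 s.
2. in the hole, upright within 0.12 rad, the nose is pressed in past the trip (more than 7.5 mm) against the drawer front (horizontal distance between punch_point and guide_hole below 0.004 m and z of punch_point in the frame of guide_hole below -0.013 m and z of punch_point in the frame of punch above -0.0405 m and angle between punch's own z axis and vertical below 0.12 rad and contact force between punch and front above 0.5 N), for 0.1 s.
At the end, for the whole second after the job is handed in: The punch has been tripped on the drawer front through the red-ringed hole and stands in its holder again: its barrel's underside within 6 mm of the mouth's centre and less than 3 mm above the top face, upright within 0.08 rad, nose fully out (within 2 mm), at rest and released (distance between punch and holder_mouth below 0.006 m and z of punch in the frame of holder_mouth below 0.003 m and angle between punch's own z axis and vertical below 0.08 rad and z of punch_point in the frame of punch below -0.046 m and linear speed of punch below 0.02 m/s and contact force between the fingers and punch below 0.1 N); the robot touches nothing.
It fails at once if the punch bears on the drawer front with more than 16 N (contact force between punch and front above 16 N).
It fails at once if the punch is forced against the guide with more than 20 N (contact force between punch and guide above 20 N).
It fails at once if the nose is pressed in by more than 5.5 mm anywhere but in the red-ringed hole (z of punch_point in the frame of punch above -0.0425 m and horizontal distance between punch_point and guide_hole above 0.01 m).
It fails at once if a bystander (mug, oil bottle, spice jar, bar handle) is moved by more than 20 mm (distance of any of mug, oil, spice, pull from where it was at the start of the episode above 0.02 m).
It also fails if it takes over 61 s, if anything falls off the work surface, if the arm or the gripper's body presses on something with over 40 N, if the wrist force passes 120 N, or if a joint passes its speed limit or range.

## Working session

There is one attempt and no reset: what is moved stays moved. The work goes in short steps, Python scripts to look and compute and a tool call to move; the robot and the scene stay as the last step left them, time stands still between calls to the robot, and variables do not carry over. Pictures are saved under pics/ and viewed, about 8 in all and at most 12, crops included, and the job is handed in when it is done.

Besides the shell and the picture viewer there is one more tool, called after "Call:" as name(argument=value, ...), one argument or row to a line, values as JSON. drive_tool: Moves the arm, as the interface text tells. Its arguments: {"type":"object","properties":{"motion":{"type":"array"},"grip":{"type":"number"}},"required":["motion"]}

```bash
mkdir -p pics; cat > h.py <<'E'
import numpy as np, cv2
from scipy.spatial.transform import Rotation as R
from bench import arm
def cal(n):
    c=arm.calibration(n); q=np.array(c["attitude"],float)
    Rm=R.from_quat(q).as_matrix() if q.size==4 else q.reshape(3,3)
    return np.array(c["K"],float).reshape(3,3),np.array(c["distortion"],float),np.array(c["eye"],float),Rm
F=np.diag([1.,-1,-1])
def proj(n,P):
    K,d,e,Rm=cal(n); Pc=(np.atleast_2d(P)-e)@Rm@F
    return cv2.projectPoints(Pc,np.zeros(3),np.zeros(3),K,d)[0].reshape(-1,2)
def ray(n,uv):
    K,d,e,Rm=cal(n); p=cv2.undistortPoints(np.array(uv,float).reshape(-1,1,2),K,d).reshape(-1,2)
    return e,np.c_[p,np.ones(len(p))]@F@Rm.T
def onz(n,uv,z):
    e,r=ray(n,uv); return e+r*((z-e[2])/r[:,2])[:,None]
def snap(n,f,crop=None,s=1):
    im=arm.get_image(n)
    cv2.imwrite('pics/raw_'+f,im[:,:,::-1])
    if crop: im=im[crop[1]:crop[3],crop[0]:crop[2]]
    im=cv2.resize(im,None,fx=s,fy=s,interpolation=cv2.INTER_CUBIC)
    cv2.imwrite('pics/'+f,im[:,:,::-1]); return im
E
python3 - <<'E'
from h import *
snap('top','t1.png');snap('side','s1.png')
for n in('top','side'):
  K,d,e,Rm=cal(n);print(n,K.tolist(),d,e,Rm.round(3).tolist())
print(arm.read_state(),arm.pinch_z)
E
```

```text
top [[433.340689859477, 0.0, 316.80995010583507], [0.0, 433.340689859477, 242.84378285779906], [0.0, 0.0, 1.0]] [-0.03597584  0.          0.          0.          0.        ] [447.33907671  28.78277134 939.52559005] [[-0.023, 0.997, -0.071], [-0.999, -0.025, -0.04], [-0.042, 0.07, 0.997]]
side [[454.8388700167481, 0.0, 322.2539151465351], [0.0, 454.8388700167481, 243.13488676592056], [0.0, 0.0, 1.0]] [-0.07701281  0.          0.          0.          0.        ] [153.69597539 535.72538341 642.70775844] [[-0.82, 0.387, -0.423], [-0.573, -0.567, 0.592], [-0.01, 0.727, 0.686]]
{'clock': 0.1, 'joints': array([ 1.50558861e+00,  3.85469805e-01,  6.76738860e-03, -3.97259513e-04,
       -1.19399499e+00, -2.58590659e-01]), 'joint_vel': array([ 0.00038564, -0.0016614 ,  0.00353061,  0.00288152, -0.00090522,
       -0.0003063 ]), 'joint_efforts': array([-5.68477808e-04, -3.93320847e+01,  1.88928580e+01,  4.19793427e+00,
       -2.62119749e-03,  7.26490697e-06]), 'position': array([198.69016077, 592.03459415, 230.34443542]), 'ee_rot': array([-0.69778616,  0.11471322,  0.69791627,  0.11335003]), 'contact_force': array([-0.30182832, -0.49489283,  0.91498939]), 'wrist_torque': array([-0.05146884,  0.02892821, -0.01598602]), 'gripper_width': 85.49229134755305} 18.700000000000003
```

View pics/t1.png

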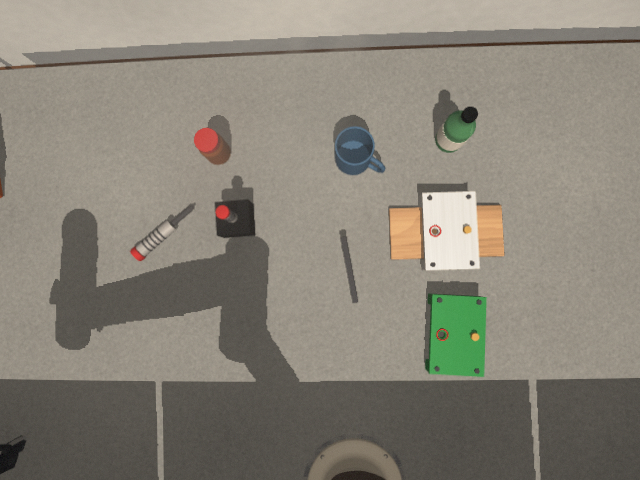

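View pics/s1.png

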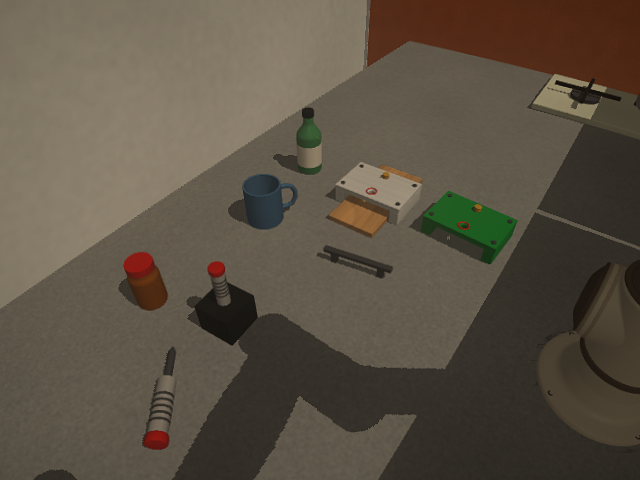

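The top view shows the standing punch's cap at about (223,212) in the holder, a larger decoy punch lying at (155,238), the guide at (450,230) with its red ring at (435,231), and the green decoy guide below it. The side view shows the cap at (216,269) and the ring at (371,191).

```bash
python3 - <<'E'
from h import *
t=cv2.imread('pics/raw_t1.png');s=cv2.imread('pics/raw_s1.png')
def c(im,x,y,w,h,k): return cv2.resize(im[y:y+h,x:x+w],None,fx=k,fy=k,interpolation=cv2.INTER_CUBIC)
a=np.hstack([c(t,205,190,66,50,6),c(t,412,200,66,50,6)])
b=np.hstack([c(s,185,250,80,100,3.96/1.2)[:300],c(s,330,155,100,75,4)[:300]])
w=max(a.shape[1],b.shape[1]);pad=lambda m:np.pad(m,((0,0),(0,w-m.shape[1]),(0,0)))
cv2.imwrite('pics/c1.png',np.vstack([pad(a),pad(b)]))
# red blobs
for n,im in(('top',t),('side',s)):
  h=cv2.cvtColor(im,cv2.COLOR_BGR2HSV)
  m=(((h[...,0]<6)|(h[...,0]>174))&(h[...,1]>140)&(h[...,2]>60)).astype(np.uint8)
  N,l,st,ce=cv2.connectedComponentsWithStats(m)
  for i in range(1,N):
    if 4<st[i,4]<3000: print(n,st[i],ce[i].round(1))
e=onz('top',[[435,231]],44);print(e,proj('side',e))
e=onz('top',[[223,212]],142);print(e,proj('side',e))
E
```

```text
top [194 128  24  24 449] [205.6 139.5]
top [216 205  14  15 158] [222.1 211.7]
top [430 226   3  10  10] [430.6 230.5]
top [439 229   2   6   7] [439.7 231.7]
top [131 248  14  13  90] [136.6 254.3]
top [437 329  11  11  24] [440.7 332.5]
side [366 188  11   7  25] [371.4 190.8]
side [458 223   5   6   8] [459.2 226. ]
side [466 225   3   4   5] [467.4 226.8]
side [123 252  31  26 634] [138.5 264.7]
side [208 261  17  17 225] [215.9 268.8]
side [144 430  25  20 408] [156.1 439.6]
[[ 529.07336208 -179.38406533   44.        ]] [[371.72167301 190.52375482]]
[[566.36159999 235.58596185 142.        ]] [[217.3708311  265.51726019]]
```

View pics/c1.png

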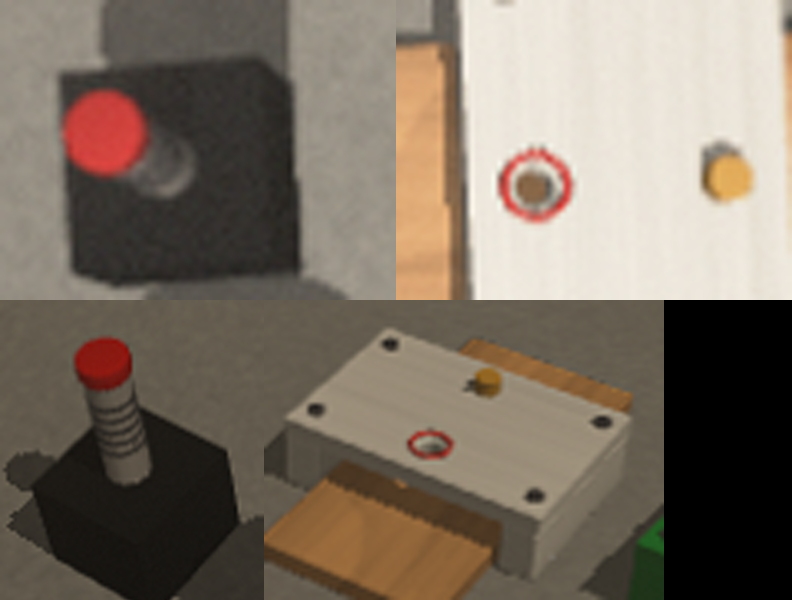

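The crop shows the ring centre at top pixel (434.9,230.6), and the cap centre at (222.1,211.7). Both views agree. Next I work out the positions and moves.

```bash
cat >> h.py <<'E'
def st():
    s=arm.read_state();M=R.from_quat(s['ee_rot']).as_matrix();p=np.array(s['position']);return s,M,p
def need(target,label=''):
    s,M,p=st();print(label,'clock',s['clock'],'p',p.round(1),'F',np.round(s['contact_force'],1),'w',round(s['gripper_width'],1),'-> tool',(M.T@(np.array(target)-p)).round(1),'spin to y-az',np.degrees(np.arctan2(M[1,1],M[0,1])).round(1))
E
python3 - <<'E'
from h import *
s,M,p=st();print(M.round(3))
print('tool y azimuth',np.degrees(np.arctan2(M[1,1],M[0,1])))
cap=onz('top',[[222.1,211.7]],142)[0];hole=onz('top',[[434.9,230.6]],44)[0]
def tri(uvt,uvs):
  (e1,r1),(e2,r2)=ray('top',[uvt]),ray('side',[uvs]);r1=r1[0];r2=r2[0]
  k=np.linalg.lstsq(np.c_[r1,-r2],e2-e1,rcond=None)[0];a=e1+k[0]*r1;b=e2+k[1]*r2;return (a+b)/2,np.linalg.norm(a-b)
print('cap',cap,'hole',hole,tri([434.9,230.6],[371.4,190.8]))
print('hole side',onz('side',[[371.4,190.8]],44))
print('cap tri',tri([222.1,211.7],[216.5,266.7]), 'side on 142',onz('side',[[216.2,265.9]],142))
print('barrel base px',proj('top',[cap[0],cap[1],60]),proj('side',[cap[0],cap[1],60]))
print('spice',onz('top',[[205.6,139.5]],100),'pull',onz('top',[[343,232],[354,300]],25),'mug',onz('top',[[353,145]],90))
# holder top corners
print('holder cnr',onz('top',[[205+63/6,190+73/6],[205+265/6,190+60/6],[205+72/6,190+272/6]],60))
need([cap[0],cap[1],230],'cap')
E
```

```text
[[-0.    -0.318 -0.948]
 [-0.002 -0.948  0.318]
 [-1.     0.002 -0.   ]]
tool y azimuth -108.5606825209862
cap [566.97973868 237.29366004 142.        ] hole [ 529.90554508 -179.21392812   44.        ] (array([ 529.96017588, -179.52757267,   42.78899736]), np.float64(0.13106997798397285))
hole side [[ 529.14487412 -178.11810412   44.        ]]
cap tri (array([566.99560838, 237.4865078 , 140.68164678]), np.float64(0.4561949423990142)) side on 142 [[567.28013805 237.20628241 142.        ]]
barrel base px [[232.38290285 217.30451016]] [[224.78117869 300.23273748]]
spice [[720.48036719 281.17512773 100.        ]] pull [[533.75889429   9.50125771  25.        ]
 [390.3332763   -9.69014918  25.        ]] mug [[701.41197227 -13.80860242  90.        ]]
holder cnr [[599.63612841 272.49540789  60.        ]
 [601.99032687 201.94000513  60.        ]
 [530.46083263 269.70708583  60.        ]]
cap clock 0.1 p [198.7 592.  230.3] F [-0.3 -0.5  0.9] w 85.5 -> tool [   0.8  219.1 -462.1] spin to y-az -108.6
```

Call:
drive_tool(
  motion=[
    [0,17,-36,0],
    [0,17,-36,0],
    [0,17,-36,0],
    [0,17,-36,0],
    [0,17,-36,0],
    [0,17,-36,0],
    [0,17,-36,0],
    [0,17,-36,0],
    [0,17,-36,0],
    [0,17,-36,0],
  ],
  grip=85,
)

```text
clock: 0.93
position: [486.9, 315.1, 231.0]
ee_rot: [-0.698, 0.114, 0.698, 0.114]
contact_force: [0.6, 1.4, -0.5]
gripper_width: 84.8
```

Call:
drive_tool(
  motion=[
    [0,17,-36,0],
    [0,17,-36,0],
    [0,15,-30,0],
    [0,0,0,0],
    [0,0,0,0],
    [0,0,0,0],
  ],
)

```text
clock: 1.43
position: [566.8, 237.7, 230.7]
ee_rot: [-0.697, 0.114, 0.698, 0.114]
contact_force: [0.1, -0.5, 0.5]
gripper_width: 84.8
```

```bash
python3 -c "
from h import *
need([566.8,236.9,86])"
```

```text
clock 1.4333 p [566.8 237.7 230.7] F [ 0.1 -0.5  0.5] w 84.8 -> tool [144.7   0.6  -0.4] spin to y-az -108.6
```

Call:
drive_tool(
  motion=[
    [20,0.6,-0.4,0],
    [20,0,0,0],
    [20,0,0,0],
    [20,0,0,0],
    [20,0,0,0],
    [20,0,0,0],
    [14,0,0,0],
    [10,0,0,0],
    [0,0,0,0],
    [0,0,0,0],
  ],
)

```text
clock: 2.27
position: [567.0, 238.0, 87.4]
ee_rot: [0.698, -0.114, -0.698, -0.113]
contact_force: [0.2, -0.0, 0.6]
gripper_width: 84.8
```

```bash
python3 -c "
from h import *
need([566.8,236.9,86])
a=snap('side','s2.png',(160,200,300,340),3.5);b=snap('top','t2.png',(180,165,280,265),3)
"
```

```text
clock 2.2667 p [567.  238.   87.4] F [ 0.2 -0.   0.6] w 84.8 -> tool [ 1.4  1.1 -0.1] spin to y-az -108.5
```

View pics/s2.png

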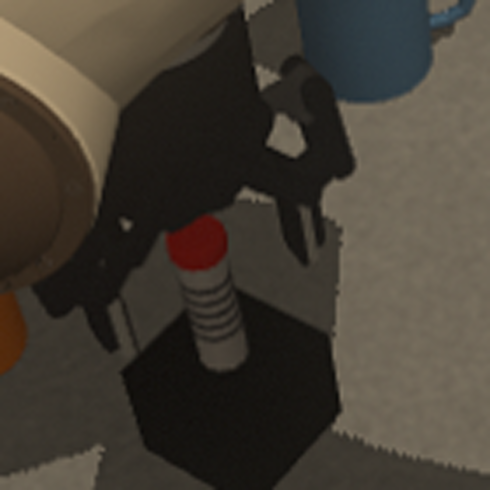

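The side view shows the punch standing between the open fingers, with its cap at crop (197,242) and the fingers either side. Closing.

Call:
drive_tool(
  motion=[
    [0,0.5,0,0],
    [0,0,0,0],
    [0,0,0,0],
    [0,0,0,0],
    [0,0,0,0],
    [0,0,0,0],
    [0,0,0,0],
    [0,0,0,0],
    [0,0,0,0],
    [0,0,0,0],
  ],
  grip=12,
)

```text
clock: 3.2
position: [567.4, 236.8, 87.6]
ee_rot: [0.698, -0.114, -0.698, -0.114]
contact_force: [0.6, 0.3, 2.6]
gripper_width: 22.0
```

Call:
drive_tool(
  motion=[
    [0,0,0,0],
    [0,0,0,0],
    [0,0,0,0],
    [0,0,0,0],
    [0,0,0,0],
    [0,0,0,0],
  ],
)

```text
clock: 3.7
position: [567.4, 236.8, 87.6]
ee_rot: [0.698, -0.114, -0.698, -0.114]
contact_force: [0.2, 0.5, 3.3]
gripper_width: 22.1
```

Call:
drive_tool(
  motion=[
    [-6,0,0,0],
    [-12,0,0,0],
    [-12,0,0,0],
    [-12,0,0,0],
    [-12,0,0,0],
    [-12,0,0,0],
    [-12,0,0,0],
    [-12,0,0,0],
    [0,0,0,0],
    [0,0,0,0],
  ],
)

```text
clock: 4.53
position: [566.6, 236.6, 176.8]
ee_rot: [-0.697, 0.114, 0.698, 0.114]
contact_force: [-0.5, 0.3, -2.5]
gripper_width: 22.3
```

```bash
python3 -c "
from h import *
need([529.7,-179.0,175])
a=snap('side','s3.png',(150,150,310,310),3.5)
"
```

```text
clock 4.5333 p [566.6 236.6 176.8] F [-0.5  0.3 -2.5] w 22.3 -> tool [  1.7 405.7 -97.5] spin to y-az -108.6
```

View pics/s3.png

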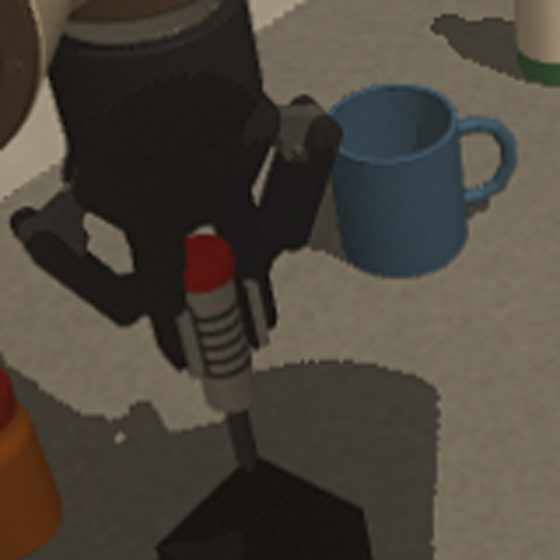

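The side view shows the punch gripped upright and clear of the holder, with its point at about crop (252,465). Carrying it to the guide.

Call:
drive_tool(
  motion=[
    [0,34,-8,0],
    [0,34,-8,0],
    [0,34,-8,0],
    [0,34,-8,0],
    [0,34,-8,0],
    [0,34,-8,0],
    [0,34,-8,0],
    [0,34,-8,0],
    [0,34,-8,0],
    [0,34,-8,0],
  ],
)

```text
clock: 5.42
position: [533.3, -112.5, 175.9]
ee_rot: [-0.697, 0.114, 0.699, 0.114]
contact_force: [0.7, 0.4, -2.2]
gripper_width: 22.0
```

Call:
drive_tool(
  motion=[
    [0,34,-9,0],
    [0,31,-8,0],
    [10,0,0,0],
    [15,0,0,0],
    [10,0,0,0],
    [5,0,0,0],
    [0,0,0,0],
    [0,0,0,0],
    [0,0,0,0],
    [0,0,0,0],
  ],
)

```text
clock: 6.25
position: [530.9, -177.8, 138.1]
ee_rot: [0.698, -0.114, -0.697, -0.114]
contact_force: [-0.5, -0.1, -1.9]
gripper_width: 22.2
```

```bash
python3 -c "
from h import *
need([529.7,-179.0,130])
a=snap('side','s4.png',(330,120,430,220),5.8)
s,M,p=st()
print('expected point px',proj('side',[p+[0,0,-75.6],p+[0,0,-27.6],[529.7,-179,44]]))
"
```

```text
clock 6.25 p [ 530.9 -177.8  138.1] F [-0.5 -0.1 -1.9] w 22.2 -> tool [8.1 1.6 0.7] spin to y-az -108.5
expected point px [[371.19213681 183.72646514]
 [372.60649905 165.0099427 ]
 [371.3850085  190.51371972]]
```

View pics/s4.png

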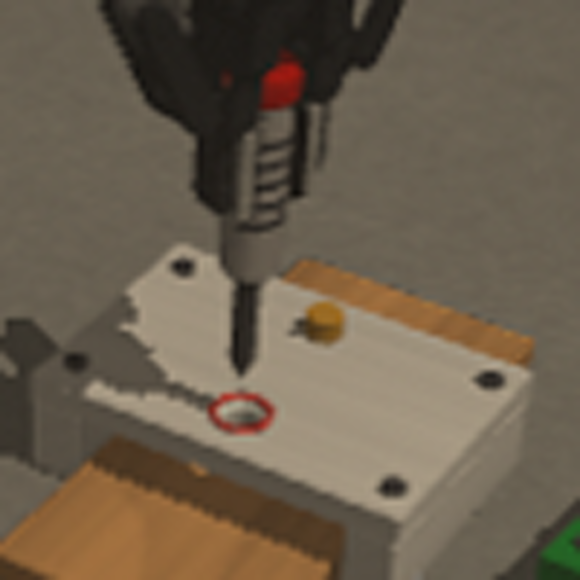

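The point is at crop (241,375), which is (371.1,184.2) full-frame and within 0.5 px of prediction. The ring is at (371.2,190.8). I make a small correction and lower into the hole.

Call:
drive_tool(
  motion=[
    [0,1.3,0.9,0],
    [5,0,0,0],
    [5,0,0,0],
    [4,0,0,0],
    [2,0,0,0],
    [2,0,0,0],
    [2,0,0,0],
    [2,0,0,0],
    [0,0,0,0],
    [0,0,0,0],
  ],
)

```text
clock: 7.13
position: [529.0, -179.1, 115.2]
ee_rot: [-0.698, 0.114, 0.698, 0.114]
contact_force: [0.5, -0.5, -2.5]
gripper_width: 22.2
```

Call:
drive_tool(
  motion=[
    [2,0,0,0],
    [2,0,0,0],
    [2,0,0,0],
    [0,0,0,0],
    [0,0,0,0],
  ],
)

```text
clock: 7.55
position: [528.9, -179.0, 109.1]
ee_rot: [-0.698, 0.114, 0.698, 0.114]
contact_force: [-0.4, 1.0, -2.3]
gripper_width: 22.4
```

```bash
python3 -c "
from h import *
need([529.6,-178.7,105]); print(arm.read_state()['wrist_torque'])"
```

```text
clock 7.55 p [ 528.9 -179.   109.1] F [-0.4  1.  -2.3] w 22.4 -> tool [ 4.1 -0.5 -0.6] spin to y-az -108.6
[-0.03308112  0.0111518   0.0266743 ]
```

Call:
drive_tool(
  motion=[
    [1,0,0,0],
    [1,0,0,0],
    [1,0,0,0],
    [1,0,0,0],
    [0,0,0,0],
    [0,0,0,0],
    [0,0,0,0],
  ],
)

```text
clock: 8.13
position: [529.0, -179.0, 105.3]
ee_rot: [0.698, -0.114, -0.698, -0.114]
contact_force: [0.6, -0.4, -1.9]
gripper_width: 21.9
```

Call:
drive_tool(
  motion=[
    [1,0,0,0],
    [1,0,0,0],
    [0,0,0,0],
    [0,0,0,0],
  ],
)

```text
clock: 8.47
position: [528.9, -179.0, 103.2]
ee_rot: [-0.698, 0.114, 0.698, 0.114]
contact_force: [0.7, 0.0, -2.1]
gripper_width: 22.2
```

Call:
drive_tool(
  motion=[
    [1,0,0,0],
    [1,0,0,0],
    [0,0,0,0],
    [0,0,0,0],
  ],
)

```text
clock: 8.8
position: [528.9, -179.0, 101.2]
ee_rot: [-0.698, 0.114, 0.698, 0.114]
contact_force: [-0.7, 1.3, -2.4]
gripper_width: 22.1
```

Point is at about 25.6, with no contact yet.

Call:
drive_tool(
  motion=[
    [1,0,0,0],
    [1,0,0,0],
    [0,0,0,0],
    [0,0,0,0],
  ],
)

```text
clock: 9.13
position: [528.9, -179.0, 99.2]
ee_rot: [-0.698, 0.114, 0.698, 0.114]
contact_force: [0.0, 0.5, -3.1]
gripper_width: 21.9
```

Call:
drive_tool(
  motion=[
    [1,0,0,0],
    [1,0,0,0],
    [0,0,0,0],
    [0,0,0,0],
  ],
)

```text
clock: 9.47
position: [529.0, -179.0, 97.2]
ee_rot: [-0.698, 0.114, 0.698, 0.114]
contact_force: [0.1, -0.5, -1.8]
gripper_width: 22.0
```

Call:
drive_tool(
  motion=[
    [1,0,0,0],
    [1,0,0,0],
    [0,0,0,0],
    [0,0,0,0],
  ],
)

```text
clock: 9.8
position: [528.9, -179.0, 95.2]
ee_rot: [-0.698, 0.114, 0.698, 0.114]
contact_force: [-0.1, -0.3, -1.2]
gripper_width: 22.3
```

Call:
drive_tool(
  motion=[
    [1,0,0,0],
    [1,0,0,0],
    [0,0,0,0],
    [0,0,0,0],
  ],
)

```text
clock: 10.13
position: [529.0, -179.0, 93.2]
ee_rot: [-0.698, 0.114, 0.698, 0.114]
contact_force: [-0.2, 0.4, -3.3]
gripper_width: 21.8
```

Call:
drive_tool(
  motion=[
    [1,0,0,0],
    [1,0,0,0],
    [0,0,0,0],
    [0,0,0,0],
  ],
)

```text
clock: 10.47
position: [528.9, -179.1, 91.2]
ee_rot: [-0.698, 0.114, 0.698, 0.114]
contact_force: [0.1, -0.3, -1.4]
gripper_width: 22.0
```

Call:
drive_tool(
  motion=[
    [1,0,0,0],
    [1,0,0,0],
    [0,0,0,0],
    [0,0,0,0],
  ],
)

```text
clock: 10.8
position: [528.9, -179.0, 89.2]
ee_rot: [-0.698, 0.114, 0.698, 0.114]
contact_force: [0.5, -0.0, -2.3]
gripper_width: 22.1
```

Call:
drive_tool(
  motion=[
    [1,0,0,0],
    [0,0,0,0],
    [0,0,0,0],
  ],
)

```text
clock: 11.05
position: [528.9, -179.0, 88.3]
ee_rot: [-0.698, 0.114, 0.698, 0.114]
contact_force: [-0.6, -0.5, -1.6]
gripper_width: 22.3
```

Call:
drive_tool(
  motion=[
    [1,0,0,0],
    [0,0,0,0],
    [0,0,0,0],
  ],
)

```text
clock: 11.3
position: [529.2, -179.1, 87.7]
ee_rot: [0.698, -0.114, -0.698, -0.114]
contact_force: [-0.5, 0.3, 1.5]
gripper_width: 22.2
```

Call:
drive_tool(
  motion=[
    [1,0,0,0],
    [0,0,0,0],
    [0,0,0,0],
  ],
)

```text
clock: 11.55
position: [529.3, -179.1, 86.7]
ee_rot: [0.698, -0.114, -0.698, -0.114]
contact_force: [-1.3, 0.1, 1.1]
gripper_width: 22.1
```

Call:
drive_tool(
  motion=[
    [1,0,0,0],
    [0,0,0,0],
    [0,0,0,0],
  ],
)

```text
clock: 11.8
position: [529.3, -179.2, 85.7]
ee_rot: [0.698, -0.114, -0.698, -0.114]
contact_force: [-1.5, 0.4, 4.9]
gripper_width: 22.6
```

Call:
drive_tool(
  motion=[
    [1,0,0,0],
    [0,0,0,0],
    [0,0,0,0],
  ],
)

```text
clock: 12.05
position: [529.4, -179.2, 84.7]
ee_rot: [0.698, -0.114, -0.698, -0.114]
contact_force: [-0.4, 0.2, 5.4]
gripper_width: 21.7
```

Call:
drive_tool(
  motion=[
    [1,0,0,0],
    [0,0,0,0],
    [0,0,0,0],
  ],
)

```text
clock: 12.3
position: [529.4, -179.2, 83.9]
ee_rot: [0.698, -0.114, -0.698, -0.114]
contact_force: [-0.7, 0.2, 5.1]
gripper_width: 21.9
```

Call:
drive_tool(
  motion=[
    [1,0,0,0],
    [0,0,0,0],
    [0,0,0,0],
  ],
)

```text
clock: 12.55
position: [529.5, -179.2, 83.1]
ee_rot: [0.698, -0.114, -0.697, -0.114]
contact_force: [-1.5, 0.1, 8.0]
gripper_width: 21.9
```

Call:
drive_tool(
  motion=[
    [0.5,0,0,0],
    [0,0,0,0],
    [0,0,0,0],
  ],
)

```text
clock: 12.8
position: [529.5, -179.3, 82.7]
ee_rot: [0.698, -0.114, -0.697, -0.114]
contact_force: [-1.8, 0.6, 7.2]
gripper_width: 22.1
```

Call:
drive_tool(
  motion=[
    [0.5,0,0,0],
    [0,0,0,0],
    [0,0,0,0],
  ],
)

```text
clock: 13.05
position: [529.5, -179.3, 82.3]
ee_rot: [0.698, -0.114, -0.697, -0.114]
contact_force: [-1.8, -0.8, 8.5]
gripper_width: 22.3
```

Call:
drive_tool(
  motion=[
    [0.5,0,0,0],
    [0,0,0,0],
    [0,0,0,0],
  ],
)

```text
clock: 13.3
position: [529.6, -179.3, 81.9]
ee_rot: [0.698, -0.114, -0.697, -0.114]
contact_force: [-1.6, -0.2, 8.0]
gripper_width: 21.9
```

Call:
drive_tool(
  motion=[
    [0.5,0,0,0],
    [0,0,0,0],
    [0,0,0,0],
  ],
)

```text
clock: 13.55
position: [529.6, -179.3, 81.4]
ee_rot: [0.698, -0.114, -0.697, -0.114]
contact_force: [-1.9, -0.5, 8.4]
gripper_width: 22.1
```

Call:
drive_tool(
  motion=[
    [0.4,0,0,0],
    [0,0,0,0],
    [0,0,0,0],
  ],
)

```text
clock: 13.8
position: [529.6, -179.3, 80.8]
ee_rot: [0.698, -0.114, -0.697, -0.114]
contact_force: [-1.5, -0.3, 7.2]
gripper_width: 21.7
```

Call:
drive_tool(
  motion=[
    [0.4,0,0,0],
    [0,0,0,0],
    [0,0,0,0],
  ],
)

```text
clock: 14.05
position: [529.5, -179.3, 80.4]
ee_rot: [0.698, -0.114, -0.697, -0.114]
contact_force: [-1.4, 0.8, 6.9]
gripper_width: 22.1
```

Call:
drive_tool(
  motion=[
    [0.4,0,0,0],
    [0,0,0,0],
    [0,0,0,0],
  ],
)

```text
clock: 14.3
position: [529.5, -179.3, 79.8]
ee_rot: [0.698, -0.114, -0.697, -0.114]
contact_force: [-0.8, -0.7, 5.2]
gripper_width: 22.1
```

Call:
drive_tool(
  motion=[
    [0.4,0,0,0],
    [0,0,0,0],
    [0,0,0,0],
  ],
)

```text
clock: 14.55
position: [529.3, -179.2, 78.8]
ee_rot: [0.698, -0.114, -0.698, -0.114]
contact_force: [0.9, -0.9, 2.6]
gripper_width: 21.9
```

Call:
drive_tool(
  motion=[
    [0.3,0,0,0],
    [0,0,0,0],
    [0,0,0,0],
  ],
)

```text
clock: 14.8
position: [529.2, -179.1, 78.4]
ee_rot: [0.698, -0.114, -0.698, -0.114]
contact_force: [-0.7, -1.5, 3.3]
gripper_width: 22.1
```

Call:
drive_tool(
  motion=[
    [0,0,0,0],
    [0,0,0,0],
  ],
)

```text
clock: 14.97
position: [529.2, -179.1, 78.4]
ee_rot: [0.698, -0.114, -0.698, -0.114]
contact_force: [0.9, -1.7, 2.8]
gripper_width: 22.1
```

The force peaked at about 10.5 N and has collapsed to about 5 N, with no rise from the hard stop, so the spring has tripped. Withdrawing straight up.

Call:
drive_tool(
  motion=[
    [-2,0,0,0],
    [-4,0,0,0],
    [-4,0,0,0],
    [-5,0,0,0],
    [-6,0,0,0],
    [-8,0,0,0],
    [-10,0,0,0],
    [-12,0,0,0],
    [0,0,0,0],
    [0,0,0,0],
  ],
)

```text
clock: 15.8
position: [529.1, -179.0, 130.3]
ee_rot: [0.698, -0.114, -0.697, -0.114]
contact_force: [-0.2, 0.4, -2.1]
gripper_width: 21.8
```

Call:
drive_tool(
  motion=[
    [-12,0,0,0],
    [-12,0,0,0],
    [-12,0,0,0],
    [-10,0,0,0],
    [0,0,0,0],
    [0,0,0,0],
  ],
)

```text
clock: 16.3
position: [528.8, -178.9, 175.3]
ee_rot: [-0.698, 0.114, 0.698, 0.114]
contact_force: [0.2, -0.2, -3.3]
gripper_width: 21.7
```

```bash
python3 -c "
from h import *
need([567.0,236.8,176])
s,M,p=st()
print(proj('side',[p+[0,0,-75.6],p+[0,0,-27.6],p+[0,0,54]]))
snap('side','s5.png',(320,90,420,190),5.8)
"
```

```text
clock 16.3 p [ 528.8 -178.9  175.3] F [ 0.2 -0.2 -3.3] w 21.7 -> tool [  -0.5 -406.2   96.1] spin to y-az -108.6
[[373.37589314 169.38808691]
 [374.89215146 149.6900939 ]
 [377.67895888 113.00639552]]
```

View pics/s5.png

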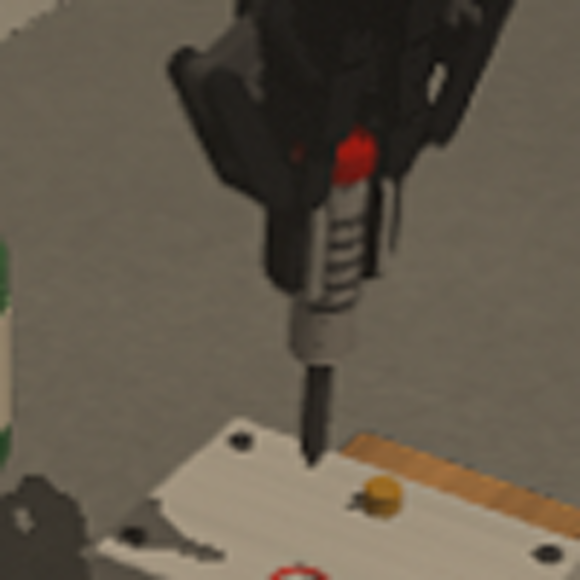

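The side view shows the punch upright in the grip with its nose out. The point is at full-frame (373.4,169.8), against (373.4,169.4) predicted, so it hardly slipped. Returning it to the holder.

Call:
drive_tool(
  motion=[
    [0,-34,8,0],
    [0,-34,8,0],
    [0,-34,8,0],
    [0,-34,8,0],
    [0,-34,8,0],
    [0,-34,8,0],
    [0,-34,8,0],
    [0,-34,8,0],
    [0,-34,8,0],
    [0,-34,8,0],
  ],
)

```text
clock: 17.18
position: [560.5, 170.2, 174.1]
ee_rot: [-0.697, 0.114, 0.699, 0.113]
contact_force: [1.4, -0.7, -1.3]
gripper_width: 22.4
```

Call:
drive_tool(
  motion=[
    [0,-34,8,0],
    [0,-32,8,0],
    [0,0,0,0],
    [0,0,0,0],
    [0,0,0,0],
  ],
)

```text
clock: 17.6
position: [566.4, 236.0, 174.0]
ee_rot: [-0.697, 0.115, 0.699, 0.113]
contact_force: [0.1, 0.0, -1.4]
gripper_width: 21.9
```

```bash
python3 -c "
from h import *
need([567.0,236.7,88])"
```

```text
clock 17.6 p [566.4 236.  174. ] F [ 0.1  0.  -1.4] w 21.9 -> tool [86.  -1.1 -0.5] spin to y-az -108.5
```

Call:
drive_tool(
  motion=[
    [10,-1,-0.4,0],
    [10,0,0,0],
    [10,0,0,0],
    [4,0,0,0],
    [4,0,0,0],
    [4,0,0,0],
    [4,0,0,0],
    [4,0,0,0],
    [0,0,0,0],
    [0,0,0,0],
  ],
)

```text
clock: 18.43
position: [567.8, 237.2, 125.3]
ee_rot: [-0.698, 0.114, 0.698, 0.114]
contact_force: [-0.6, -0.6, -2.4]
gripper_width: 21.7
```

Point is about 10 mm inside the holder, with no contact force.

Call:
drive_tool(
  motion=[
    [4,0,0.4,0],
    [6,0.2,0.4,0],
    [6,0,0,0],
    [6,0,0,0],
    [6,0,0,0],
    [3,0,0,0],
    [2,0,0,0],
    [0,0,0,0],
    [0,0,0,0],
  ],
)

```text
clock: 19.18
position: [567.2, 237.3, 92.4]
ee_rot: [0.698, -0.114, -0.698, -0.114]
contact_force: [0.0, 0.4, -1.7]
gripper_width: 21.8
```

Call:
drive_tool(
  motion=[
    [1,0,0,0],
    [1,0,0,0],
    [1,0,0,0],
    [0,0,0,0],
    [0,0,0,0],
  ],
)

```text
clock: 19.6
position: [567.0, 237.3, 89.4]
ee_rot: [-0.698, 0.114, 0.698, 0.114]
contact_force: [0.3, 0.2, -1.8]
gripper_width: 22.0
```

Call:
drive_tool(
  motion=[
    [1,0,0,0],
    [0,0,0,0],
    [0,0,0,0],
  ],
)

```text
clock: 19.85
position: [567.0, 237.3, 88.4]
ee_rot: [-0.698, 0.114, 0.698, 0.114]
contact_force: [0.5, 0.7, -2.0]
gripper_width: 22.0
```

Call:
drive_tool(
  motion=[
    [0.7,0,0,0],
    [0,0,0,0],
    [0,0,0,0],
  ],
)

```text
clock: 20.1
position: [567.0, 237.3, 87.7]
ee_rot: [-0.698, 0.114, 0.698, 0.114]
contact_force: [-0.1, 0.0, -2.0]
gripper_width: 21.9
```

Call:
drive_tool(
  motion=[
    [0.7,0,0,0],
    [0,0,0,0],
    [0,0,0,0],
  ],
)

```text
clock: 20.35
position: [567.1, 237.3, 87.6]
ee_rot: [0.698, -0.114, -0.698, -0.114]
contact_force: [-1.6, -0.5, 2.0]
gripper_width: 22.1
```

It seats at the original height of 87.6 with light contact. Releasing.

Call:
drive_tool(
  motion=[
    [0,0,0,0],
    [0,0,0,0],
    [0,0,0,0],
    [0,0,0,0],
    [0,0,0,0],
    [0,0,0,0],
    [0,0,0,0],
    [0,0,0,0],
    [0,0,0,0],
    [0,0,0,0],
  ],
  grip=85,
)

```text
clock: 21.18
position: [567.0, 237.3, 87.0]
ee_rot: [-0.698, 0.114, 0.698, 0.114]
contact_force: [1.0, -0.5, 1.3]
gripper_width: 85.1
```

Call:
drive_tool(
  motion=[
    [-5,0,0,0],
    [-12,0,0,0],
    [-16,0,0,0],
    [-20,0,0,0],
    [-20,0,0,0],
    [-20,0,0,0],
    [-20,0,0,0],
    [-20,0,0,0],
    [0,0,0,0],
    [0,0,0,0],
  ],
)

```text
clock: 22.02
position: [567.5, 237.7, 221.7]
ee_rot: [0.699, -0.113, -0.697, -0.115]
contact_force: [-0.0, -0.2, 0.2]
gripper_width: 85.1
```

```bash
python3 -c "
from h import *
need([567,236.8,230])
print(proj('side',[[567,237.1,142],[567,237.1,60]]))
snap('side','s6.png',(160,210,300,350),4)"
```

```text
clock 22.0167 p [567.5 237.7 221.7] F [-0.  -0.2  0.2] w 85.1 -> tool [-8.3  0.9  0.2] spin to y-az -108.6
[[216.37932439 265.93353276]
 [224.85315028 300.15302735]]
```

View pics/s6.png

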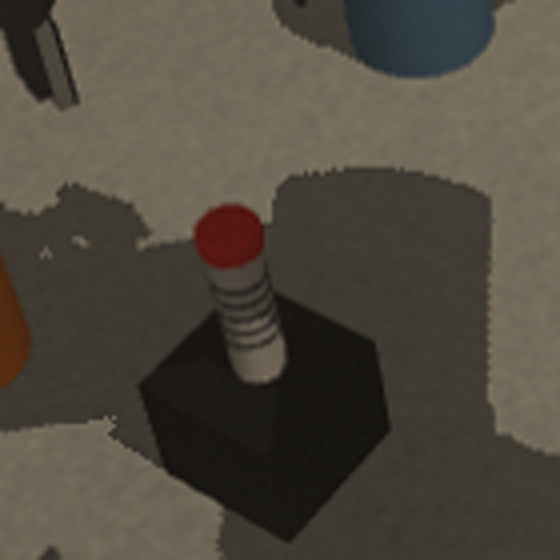

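The punch stands upright in the holder with its shoulder on the block. The cap is at about (217,269), within about 1 px of where it started, and the gripper is clear. Handing in.

```bash
python3 -c "
from h import *
print(arm.job_done())"
```

```text
the job is handed in; nothing more can be done
None
```

I tripped the punch once on the drawer front through the red-ringed hole, put it back in its holder and let go. I handed the job in at about 22 s of the 61 s allowed; it gives no verdict.

- **Press:** The drawer front's face was felt about 12 mm above the worktop. The force on the front peaked at about 10.5 N, then collapsed to about 5 N. I stopped there; the force never rose as it would at the hard stop.
- **Return:** The punch seated at the same height it was picked from. The last picture shows it upright in the holder with its shoulder on the block and its cap within about 1 px of where it started. The gripper was open and well clear.
- **Disagreement:** From tool height alone, the nose was pressed in 8.5 to 9.3 mm, right up to the 9.2 mm stop. The force readings put it at about 8 mm. I trusted the force, because height would count any slip in the grip as press depth. But the punch went back at its old height, so I saw no lasting slip to explain the gap.
- **Not checked:** I did not measure the mug, oil bottle, spice jar or bar handle at the end. The arm never went near them, and no unexpected contact force showed.

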